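Shim and wedge a plaster mould shut

ROBOT

A 7-joint arm with a two-finger parallel gripper is mounted at the origin on a cart in front of the work surface, level with it; the furniture and walls round the work are solid. World frame = base frame: x ahead of the robot, y to its left, z up, the work surface at z = 0. Lengths are in mm, angles in rad, forces in N, time in s.
With the tool pointing down it reaches from about 400 to 875 mm from the base axis. Payload 4.4 kg.
Tool frame: the origin (TCP) lies midway between the tips of the shut fingers; the grasp point (between the pads) lies 19 mm behind it; z points along the fingers, y is the line along which they close (so a half turn about z gives the same grasp; the last joint's range is limited). The gripper opens to 85 mm and grips with 20 to 120 N. Pads are 22 mm wide; open, the fingers measure 114 mm over their backs; the gripper's body (76 mm by 85 mm) begins 54 mm behind the grasp point. The pads swing forward as they close: fully open they stand 13 mm farther back than shut.
Start: joints at [-1.368, 0.628, 0.038, 1.517, -0.027, 0.996, -0.02], TCP at [172.599, 626.68, 231.313] pointing down, gripper open.
Joint ranges: [-3.06, 3.06], [-0.37, 2.12], [-1.25, 1.32], [0.18, 2.47], [-1.1, 4.24], [0.23, 1.98], [-2.94, 2.94]. Speed limits (rad/s): [2.57, 2.57, 3.14, 3.14, 3.14, 3.14, 3.14].

INTERFACE

Orientations are given as [roll, pitch, yaw] about the fixed x, y, z axes, in that order (R = Rz(yaw) Ry(pitch) Rx(roll)).
In Python, from cell import read_state, get_image, finish_job gives the robot as it stands.
- The arm moves only by the tool send_rows, never from a script. Its argument "series" is a list of rows, each an object of numbers: "ax", "ay", "az": the turn, a rotation vector about the tool's x, y, z in rad; "dx", "dy", "dz": the shift along the tool's x, y, z in cm; "hand": the closure, from 0 (fully open) to 1 (shut). In form: [{"ax": .., "ay": .., "az": .., "dx": .., "dy": .., "dz": .., "hand": ..}, ...]. A call has 1 to 10 rows; each row is the pose to reach, as a shift and turn from the pose commanded when the call began, along the tool's axes at that moment; what a row does not reach only later rows make up. A row lasts 1/10 s, in which the tool goes at most 50 mm and 8.59 degrees, less where a joint would pass 70% of its speed; a pose out of reach is approached as far as the arm can. A call with a gripper value outside its range is refused whole. The fingers move at their own pace and stop on an object; the grip force is fixed at half the most. Time passes only in rows, so rows that repeat a pose let the fingers close. It gives the time, the measured TCP pose, the force, the opening and the grip force at its end, in the units of the state.
- read_state(): the state, without advancing time (a new reading comes with each control period).
- get_image(name): name is "scene" or "top"; returns a dict with "pixels" (384x512x3 uint8, red, green, blue), "mtx" (3x3 intrinsics, pixels), "R" (3x3) and "t" (3): a world point X has camera coordinates R X + t. Camera axes: x right, y down, z forward; pixel columns grow to the right and rows downward; lengths in mm; the calibration is good to about 2 mm. A picture is of the moment at which its call begins. There is no depth.
- finish_job(): hands the job in; it is judged then, once.
The state is a dict: "clock": time; "qpos": joint angles; "qd": joint speeds; "tau": joint torques, N m; "eef_pos": TCP position; "tool_rot": TCP orientation; "force": force on the tool from outside, world axes, zero at the start; "torque": the same for the moment, N m; "width": finger opening in mm; "gripper_force": force on a finger pad.
Only numpy, scipy, OpenCV 4.12 (cv2) and the standard library are available. Lean on these libraries where they do the work, as an engineer would, in place of code of your own. Each camera call takes 0.05 s, during which the arm holds its last target. There are 200 camera calls.

TASK

Close the plaster mould in its cradle: stand as many plywood shims (one or two, as the gap needs) on the cradle floor against the wooden end stop as leave a space the wedge can fill, then push the wedge, thin end down, between shims and mould until you feel it go tight and the seam is shut. Finish while still holding the wedge by its tab and pressing it down so that the stack stays tight. Leave the jar, the cup and the clay elephant where they are.

Things in the scene. Friction and masses are not known exactly. Their poses are not given: they have to be found in the camera images.
- cradle: wooden cradle fixed to the table. Origin: at table height, on its middle line, below the back face of the loose mould half when the seam is shut; y axis along the cradle from mould to end stop, z up. Floor 12 mm above the table, channel 100 mm wide between low rails (tops at 34 mm), to y = 73 mm. Fixed mould half and end wall at y = -45 to -105 mm. Mould and end stop are 70 mm high, tops 82 mm above the table
- mould_slide (a joint): loose plaster mould half (90 mm wide, 45 mm long, 70 mm high) sliding in the cradle along its y with about 1 N of friction: 0 = seam shut against the fixed half, positive (m) = that far open, toward the end stop; starts 2 to 4 mm open
- mould_back (a point): centre of the back face (toward the end stop) of the loose mould half, 47 mm above the table; moves with it. The face's top edge has a 4 mm chamfer
- end_stop: wooden block fixed across the cradle, 92 mm wide, 22 mm thick, 70 mm high, axes parallel to the cradle's. Origin at the foot of its face toward the mould, on the middle line, 12 mm above the table. Its cradle-y (21 to 36.5 mm) is the gap to fill with the seam shut: one shim and the wedge up to about 27 mm, two above that; it is too wide for the wedge alone
- shim_rack: wooden rack fixed to the table, 116 x 190 mm, 38 mm high; origin at table height under its centre. Three slots along x, at y = -62 and 0 mm (shims, in either order) and 62.5 mm (wedge), floors 8 mm above the table. Rack and cradle are each yawed less than 0.3 rad from the world axes
- shim_a_grip (a point): centre of the yellow tab of shim A, upright in the rack and parallel to it. Shim: plywood plate 84 mm wide (x), 10 mm thick (y), 70 mm high, edges bevelled, 50 g. On its top the tab: 20 mm wide, 10 mm thick, 45 mm high, its centre 92.5 mm above the foot and 29 mm toward +x of the plate's middle. Take the tab across its thickness (y)
- shim_b_grip (a point): centre of the blue tab of shim B: same as shim A, but the tab is 29 mm toward -x of the plate's middle, so that the tabs of both shims and the wedge, kept the way round they stand in the rack, come side by side in the gap and clear of one another
- wedge_grip (a point): centre of the red tab (22 mm wide in x, 10 mm thick in y, 45 mm high) of the dark wedge, 30 mm wide, thin end down in the rack, 92.5 mm above that end. The flat face, 5 mm toward +y of this point, goes against the shims, the sloping one (-y) against the mould. 2 mm thick at the thin end, 1 mm more per 4 mm of height, up to 18 mm. Tight on the mould face 66 mm above the cradle floor
- wedge: the wedge, about 80 g; origin at the level of its thin end, 92.5 mm directly below the tab's centre. Tight when pressed down with 8 to 20 N, its thin end then still above the cradle floor
- shim_a: shim A (yellow tab); origin under the middle of its foot
- shim_b: shim B (blue tab); origin under the middle of its foot
- jar: bystander: glaze jar with a dark lid, 51 mm across, 60 mm high; origin under its centre
- cup: bystander: small fired clay cup with a blue band, 67 mm across, 61 mm high; origin under its centre
- elephant: bystander: flat grey clay elephant, 51 x 68 x 7 mm, lying on the table; origin under its centre

How it is judged:
By the outcome, as a careful person would: the job done as asked, in the order asked, and still so for the second after the job is handed in, while the arm keeps its last pose, push and grip.
It also fails if it takes over 72 s, if anything falls off the work surface, if the arm or the gripper's body presses on something with over 40 N, if the wrist force passes 120 N, or if a joint passes its speed limit or range.

## Working session

There is one attempt and no reset: what is moved stays moved. The work goes in short steps, Python scripts to look and compute and a tool call to move; the robot and the scene stay as the last step left them, time stands still between calls to the robot, and variables do not carry over. Pictures are saved under pics/ and viewed, at most 10 in all, crops included, and the job is handed in when it is done.

Besides the shell and the picture viewer there is one more tool, called after "Emit:" in YAML: its name, and indented under it one key for each argument. send_rows: Moves the arm, as the interface text tells. Its arguments: {"type":"object","properties":{"series":{"type":"array","items":{"type":"object","properties":{"ax":{"type":"number"},"ay":{"type":"number"},"az":{"type":"number"},"dx":{"type":"number"},"dy":{"type":"number"},"dz":{"type":"number"},"hand":{"type":"number"}}}}},"required":["series"]}

```bash
mkdir -p pics; python3 - <<'E'
from cell import *
import cv2,numpy as np,pickle
s=read_state();print({k:s[k] for k in('clock','eef_pos','tool_rot','force','width')})
for n in('scene','top'):
    d=get_image(n);pickle.dump(d,open(n+'.pkl','wb'));cv2.imwrite(f'pics/{n}0.png',cv2.resize(np.array(d['pixels'])[:,:,::-1],(800,600),interpolation=cv2.INTER_CUBIC))
    print(n,np.round(d['mtx'],1).tolist(),np.round(d['R'],3).tolist(),np.round(d['t'],1))
E
```

```text
{'clock': 0.0, 'eef_pos': array([172.43986756, 626.04711949, 230.36700288]), 'tool_rot': array([-3.13963025e+00,  5.04732289e-05,  2.87276552e+00]), 'force': array([ 0.0400318 ,  0.11957206, -0.61190908]), 'width': 85.81323784851193}
scene [[458.4, 0.0, 261.5], [0.0, 458.4, 189.5], [0.0, 0.0, 1.0]] [[0.661, -0.75, -0.014], [-0.507, -0.433, -0.745], [0.553, 0.5, -0.667]] [-372.6  338.2 1093.4]
top [[373.7, 0.0, 249.0], [0.0, 373.7, 192.5], [0.0, 0.0, 1.0]] [[0.011, -1.0, 0.003], [-0.994, -0.011, -0.109], [0.109, -0.001, -0.994]] [  -9.3  552.  1277.8]
```

View pics/top0.png

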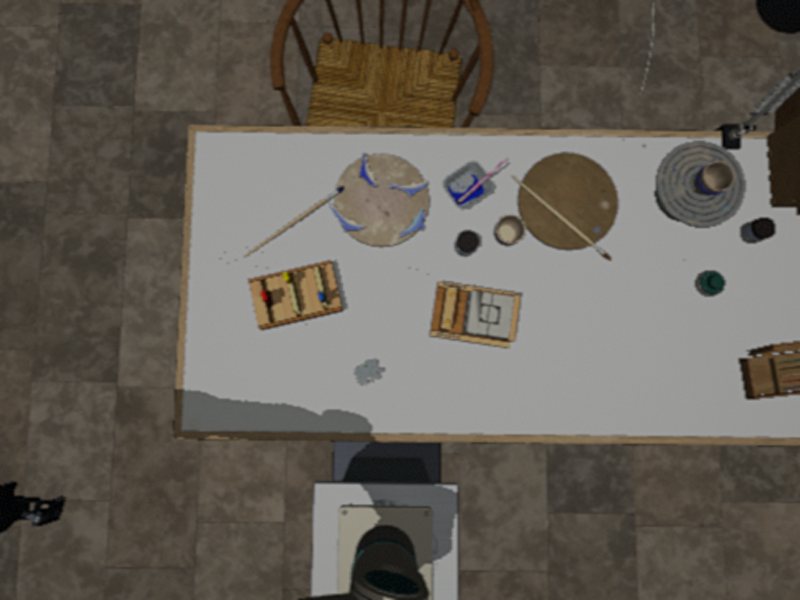

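View pics/scene0.png

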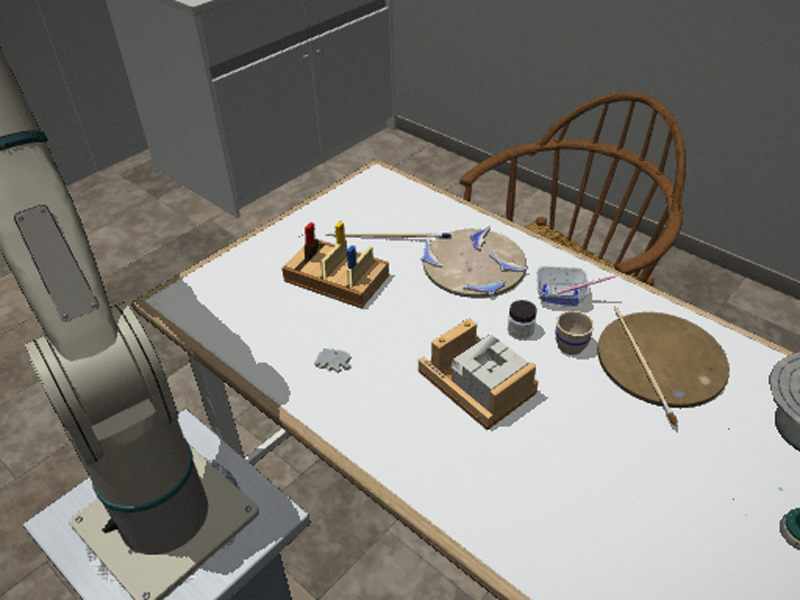

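```bash
python3 - <<'E'
import cv2,numpy as np,pickle
def crop(n,x,y,w,h,k):
    p=np.array(pickle.load(open(n+'.pkl','rb'))['pixels'])[:,:,::-1][y:y+h,x:x+w]
    o=cv2.resize(p,(w*k,h*k),interpolation=cv2.INTER_CUBIC)
    for i in range(0,w,10): cv2.putText(o,str(x+i),(i*k,9),0,.33,(0,0,255),1); o[::4,i*k]=(0,0,255)
    for j in range(0,h,10): cv2.putText(o,str(y+j),(0,j*k+9),0,.33,(255,0,0),1); o[j*k,::4]=(255,0,0)
    return o
def both(f,a,b):
    o=np.zeros((600,800,3),np.uint8)
    A=crop(*a);B=crop(*b)
    o[:A.shape[0],:A.shape[1]]=A;o[:B.shape[0],800-B.shape[1]:]=B;cv2.imwrite(f,o)
both('pics/rack.png',('top',155,162,66,54,6),('scene',178,138,76,60,5))
cv2.imwrite('pics/cr_t.png',crop('top',270,175,70,52,11))
cv2.imwrite('pics/cr_s.png',crop('scene',264,200,86,75,8))
cv2.imwrite('pics/rk_t.png',crop('top',155,162,70,54,11))
cv2.imwrite('pics/rk_s.png',crop('scene',176,136,80,64,9))
E
```

```text
(no output)
```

View pics/cr_t.png

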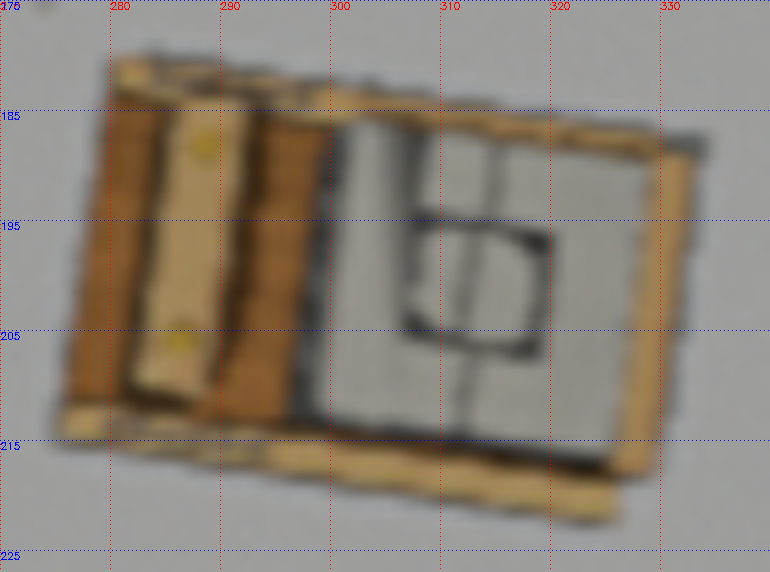

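View pics/cr_s.png

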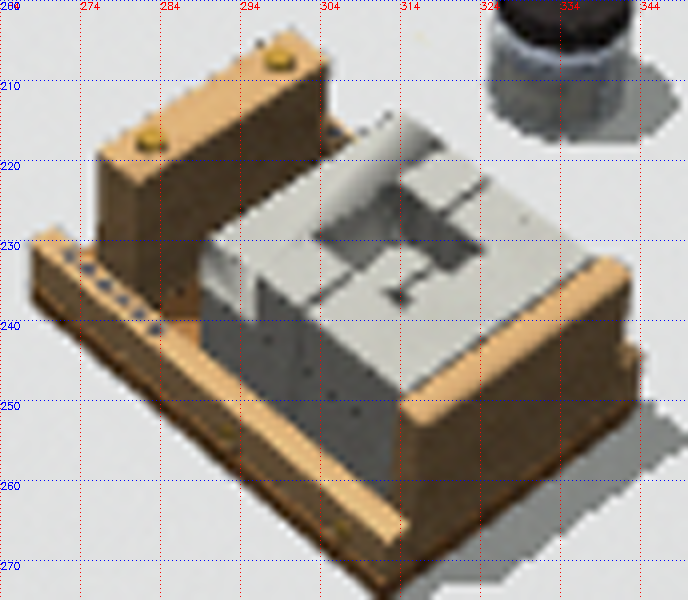

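View pics/rk_t.png

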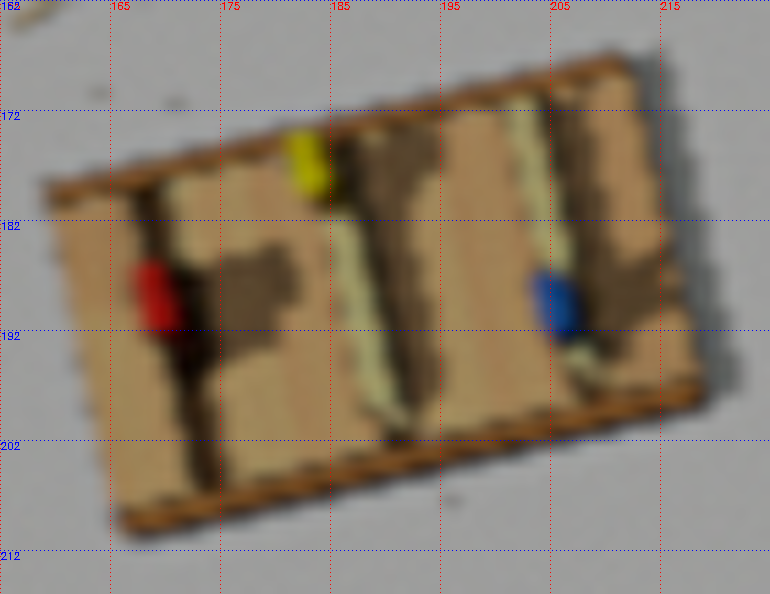

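View pics/rk_s.png

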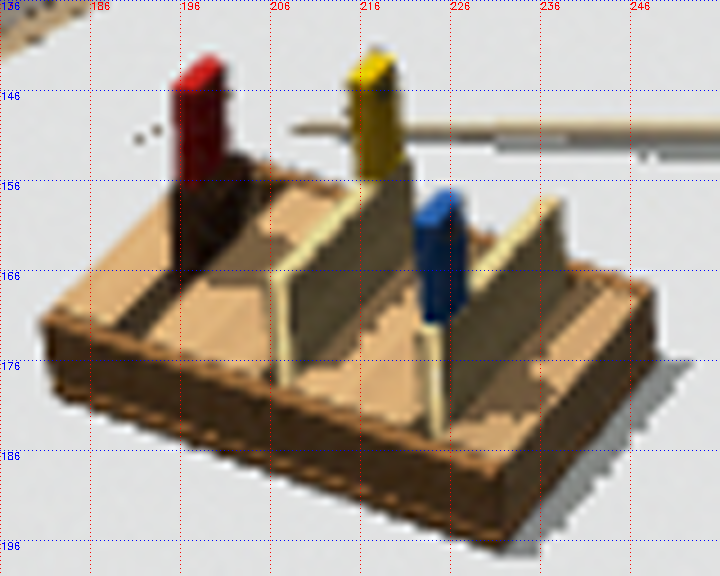

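```bash
cat > fit.py <<'E'
import numpy as np,pickle
from scipy.optimize import least_squares
cam={n:pickle.load(open(n+'.pkl','rb')) for n in('scene','top')}
def proj(n,P,off):
    c=cam[n];p=np.asarray(c['R'])@(np.asarray(P,float))+c['t']+np.r_[off,0];q=np.asarray(c['mtx'])@p;return q[:2]/q[2]
def nat(x0,y0,k,u,v): return np.array([x0+(u+.5)/k-.5,y0+(v+.5)/k-.5])
def W(pose,l):
    c,s=np.cos(pose[2]),np.sin(pose[2]);return [pose[0]+c*l[0]-s*l[1],pose[1]+s*l[0]+c*l[1],l[2]]
T=lambda u,v:('top',nat(270,175,11,u,v)); S=lambda u,v:('scene',nat(264,200,8,u,v))
RT=lambda u,v:('top',nat(155,162,11,u,v)); RS=lambda u,v:('scene',nat(176,136,9,u,v))
# params: cx cy cyaw s slide rail | rx ry ryaw | wedge x | offs4
def obs(p):
    s,d,r=p[3:6]; C=lambda *l:W(p[:3],l); K=lambda *l:W(p[6:9],l)
    return [
    ('st',T(133,388),C(-46,s+22,82)),('st',T(208,402),C(-46,s,82)),('st',T(247,103),C(46,s,82)),('st',T(172,97),C(46,s+22,82)),
    ('st',S(98,153),C(-46,s+22,82)),('st',S(140,187),C(-46,s,82)),('st',S(328,65),C(46,s,82)),('st',S(290,28),C(46,s+22,82)),
    ('rail',T(55,443),C(-50-r,73,34)),('rail',T(612,523),C(-50-r,-105,34)),('rail',T(63,408),C(-50,73,34)),('rail',T(620,487),C(-50,-105,34)),('rail',T(112,58),C(50+r,73,34)),
    ('rail',S(30,245),C(-50-r,73,34)),('rail',S(60,230),C(-50,73,34)),('rail',S(388,543),C(-50-r,-105,34)),('rail',S(410,522),C(-50,-105,34)),
    ('seam',T(497,140),C(45,-45+d/2,82)),('seam',T(461,430),C(-45,-45+d/2,82)),('seam',S(302,308),C(-45,-45+d/2,82)),
    ('back',S(202,240),C(-45,d-2,80)),
    ('rk',RT(45,187),K(58,95,38)),('rk',RT(620,58),K(58,-95,38)),('rk',RT(702,405),K(-58,-95,38)),('rk',RT(122,532),K(-58,95,38)),
    ('rk',RS(42,322),K(-58,95,38)),('rk',RS(655,290),K(58,-95,38)),('rk',RS(497,472),K(-58,-95,38)),('rk',RS(500,550),K(-58,-95,0)),('rk',RS(58,398),K(-58,95,0)),
    ('red',RS(198,73),K(p[9],62.5,123)),('yel',RS(373,66),K(p[10],0,123)),('blu',RS(439,206),K(p[11],-62,123))]
def res(p): return np.r_[np.concatenate([o[1]-proj(o[0],P,p[12:14] if o[0]=='top' else p[14:16]) for _,o,P in obs(p)])/.4,p[12:16]/2,(p[4]-3)/1]
p0=np.r_[600,-170,0,30,3,8,590,250,0,0,29,-29,0,0,0,0]
if __name__=='__main__':
    f=least_squares(res,p0,loss='soft_l1');p=f.x;np.save('p.npy',p)
    cov=np.linalg.pinv(f.jac.T@f.jac)
    np.set_printoptions(suppress=True,precision=3);print(p);print(np.sqrt(np.diag(cov)))
    for n,o,P in obs(p): print(n,o[0],np.round(o[1]-proj(o[0],P,p[12:14] if o[0]=='top' else p[14:16]),2),end='; ')
E
python3 fit.py
```

```text
[ 528.74  -174.617   -0.135   32.716    3.117   12.033  566.15   207.635
    0.239    6.324   29.575  -28.276   -0.917    2.101    2.271    1.544]
[2.53  1.965 0.005 0.768 0.852 0.761 2.624 2.203 0.007 9.14  2.277 2.125
 1.939 2.512 2.265 1.633]
st top [-0.19 -0.26]; st top [0.11 0.06]; st top [-0.   -0.14]; st top [-0.35  0.26]; st scene [0.26 0.13]; st scene [0.04 0.05]; st scene [-0.61  0.55]; st scene [ 0.15 -0.04]; rail top [-0.19  0.07]; rail top [-0.47 -0.13]; rail top [0.06 0.32]; rail top [-0.17  0.04]; rail top [0.11 0.11]; rail scene [0.47 0.38]; rail scene [1.02 0.58]; rail scene [-0.27 -0.02]; rail scene [-0.78 -0.2 ]; seam top [ 0.36 -0.33]; seam top [ 0.49 -0.41]; seam scene [ 0.22 -0.35]; back scene [-0.51 -0.04]; rk top [0.37 0.41]; rk top [-0.5   0.76]; rk top [-0.22  0.21]; rk top [ 0.68 -0.56]; rk scene [0.28 0.28]; rk scene [-0.46  0.29]; rk scene [ 0.18 -0.71]; rk scene [-0.21 -1.08]; rk scene [ 0.52 -0.2 ]; red scene [0.97 1.9 ]; yel scene [-0.22 -0.22]; blu scene [-0.21 -0.2 ];
```

```bash
cat > mv.py <<'E'
import numpy as np
from fit import *
from cell import *
from scipy.spatial.transform import Rotation as Ro
p=np.load('p.npy')
def cr(x,y): return W(p[:3],(x,y,0))[:2]
def rk(x,y): return W(p[6:9],(x,y,0))[:2]
def go(xy,z,frame):
    s=read_state();R=Ro.from_euler('xyz',s['tool_rot']).as_matrix()
    th=p[2] if frame=='c' else p[8]
    T=np.array([[-np.cos(th),-np.sin(th),0],[-np.sin(th),np.cos(th),0],[0,0,-1]]).T  # columns: tool x=-fx, tool y=+fy, z down
    T=np.c_[[-np.cos(th),-np.sin(th),0],[-np.sin(th),np.cos(th),0],[0,0,-1.]]
    d=R.T@(np.r_[xy,z]-s['eef_pos'])/10; a=Ro.from_matrix(R.T@T).as_rotvec()
    print('t',round(s['clock'],2),'pos',np.round(s['eef_pos'],1),'F',np.round(s['force'],1),'w',round(s['width'],1),'-> d',np.round(d,2),'a',np.round(a,3))
E
python3 - <<'E'
from mv import *
c=cam['scene'];o=nat(176,136,9,198,73)
def ray(n,o,z,off):
    c=cam[n];R=np.array(c['R']);t=np.array(c['t'])+np.r_[off,0];v=R.T@np.linalg.solve(c['mtx'],np.r_[o,1]);C=-R.T@t;return C+v*(z-C[2])/v[2]
for z in(123,118):
    w=ray('scene',o,z,p[14:16]);q=Ro.from_euler('z',-p[8]).apply(w-np.r_[p[6:8],0]);print('red',w,q)
for x,y in((0,62.5),(29,0),(-29,-62)):
    n=proj('top',W(p[6:9],(x,y,123)),p[12:14]);print(x,y,rk(x,y),'topcrop',(n-[155,162]+.5)*11-.5)
for x,y in((-29,p[3]-8),(29,p[3]-19),(0,8)): print(cr(x,y))
go(rk(-29,-62),190,'r')
E
```

```text
red [552.57440263 259.97251927 123.        ] [ -0.81867374  54.06368019 123.        ]
red [556.90452819 265.46111862 118.        ] [  4.68618407  58.37311758 118.        ]
0 62.5 [np.float64(551.3756012662255), np.float64(268.36326380948753)] topcrop [119.19820841 304.7758943 ]
29 0 [np.float64(594.3281352177194), np.float64(214.48998817911797)] topcrop [305.89484915 163.16045038]
-29 -62 [np.float64(552.6282317393122), np.float64(140.536502460786)] topcrop [551.65994681 305.50545482]
[np.float64(503.31844284491063), np.float64(-146.23264798838468)]
[np.float64(559.3178789069042), np.float64(-164.91588006259238)]
[np.float64(529.8131193905589), np.float64(-166.689021909941)]
t 0.1 pos [172.5 626.1 230.5] F [ 0.1 -0.2 -1. ] w 85.5 -> d [-49.55 -36.71   4.11] a [-0.002 -0.    -0.507]
```

```bash
python3 - <<'E'
from mv import *
for a,b,nm in((RS(198,73),RT(157,299),'red'),(RS(373,66),RT(308,165),'yel'),(RS(439,206),RT(555,303),'blu')):
    f=least_squares(lambda X:np.r_[a[1]-proj('scene',X,p[14:16]),b[1]-proj('top',X,p[12:14])],[550,250,120])
    print(nm,f.x,'rack',Ro.from_euler('z',-p[8]).apply(f.x-np.r_[p[6:8],0]),f.fun)
E
```

```text
red [552.16723193 257.69610497 124.39356685] rack [ -1.75242882  51.94803573 124.39356685] [-0.34858872  0.02398789  0.23822879 -0.27003406]
yel [593.32207446 213.55247836 125.24178626] rack [ 27.80083394  -0.67311491 125.24178626] [-0.04783193  0.00435269  0.03340132 -0.03675968]
blu [552.63078294 139.85792745 124.68111211] rack [-29.15793031 -62.65994589 124.68111211] [-0.21160121  0.02071707  0.15444945 -0.16843196]
```

Emit:
send_rows:
  series:
    - {"dx": -49.55, "dy": -36.7, "dz": 4.0, "az": -0.507, "hand": 0.4}
    - {"dx": -49.55, "dy": -36.7, "dz": 4.0, "az": -0.507, "hand": 0.4}
    - {"dx": -49.55, "dy": -36.7, "dz": 4.0, "az": -0.507, "hand": 0.4}
    - {"dx": -49.55, "dy": -36.7, "dz": 4.0, "az": -0.507, "hand": 0.4}
    - {"dx": -49.55, "dy": -36.7, "dz": 4.0, "az": -0.507, "hand": 0.4}
    - {"dx": -49.55, "dy": -36.7, "dz": 4.0, "az": -0.507, "hand": 0.4}
    - {"dx": -49.55, "dy": -36.7, "dz": 4.0, "az": -0.507, "hand": 0.4}
    - {"dx": -49.55, "dy": -36.7, "dz": 4.0, "az": -0.507, "hand": 0.4}
    - {"dx": -49.55, "dy": -36.7, "dz": 4.0, "az": -0.507, "hand": 0.4}
    - {"dx": -49.55, "dy": -36.7, "dz": 4.0, "az": -0.507, "hand": 0.4}

```text
invalid input at $.series[0]: expected keys ax, ay, az, dx, dy, dz, hand
```

Emit:
send_rows:
  series:
    - {"ax": 0, "ay": 0, "dx": -49.55, "dy": -36.7, "dz": 4.0, "az": -0.507, "hand": 0.4}
    - {"ax": 0, "ay": 0, "dx": -49.55, "dy": -36.7, "dz": 4.0, "az": -0.507, "hand": 0.4}
    - {"ax": 0, "ay": 0, "dx": -49.55, "dy": -36.7, "dz": 4.0, "az": -0.507, "hand": 0.4}
    - {"ax": 0, "ay": 0, "dx": -49.55, "dy": -36.7, "dz": 4.0, "az": -0.507, "hand": 0.4}
    - {"ax": 0, "ay": 0, "dx": -49.55, "dy": -36.7, "dz": 4.0, "az": -0.507, "hand": 0.4}
    - {"ax": 0, "ay": 0, "dx": -49.55, "dy": -36.7, "dz": 4.0, "az": -0.507, "hand": 0.4}
    - {"ax": 0, "ay": 0, "dx": -49.55, "dy": -36.7, "dz": 4.0, "az": -0.507, "hand": 0.4}
    - {"ax": 0, "ay": 0, "dx": -49.55, "dy": -36.7, "dz": 4.0, "az": -0.507, "hand": 0.4}
    - {"ax": 0, "ay": 0, "dx": -49.55, "dy": -36.7, "dz": 4.0, "az": -0.507, "hand": 0.4}
    - {"ax": 0, "ay": 0, "dx": -49.55, "dy": -36.7, "dz": 4.0, "az": -0.507, "hand": 0.4}

```text
clock: 1.1
eef_pos: [481.1, 232.0, 198.6]
tool_rot: [-3.142, -0.0, -2.903]
force: [1.0, 0.6, 0.2]
width: 51.4
gripper_force: 0.0
```

```bash
python3 -c "
from mv import *
go(rk(-29,-62),190,'r')"
```

```text
t 1.1 pos [481.1 232.  198.6] F [1.  0.6 0.2] w 51.4 -> d [ -4.79 -10.58   0.86] a [-0. -0. -0.]
```

Emit:
send_rows:
  series:
    - {"ax": 0, "ay": 0, "az": 0, "dx": -4.8, "dy": -10.6, "dz": 0.9, "hand": 0.4}
    - {"ax": 0, "ay": 0, "az": 0, "dx": -4.8, "dy": -10.6, "dz": 0.9, "hand": 0.4}
    - {"ax": 0, "ay": 0, "az": 0, "dx": -4.8, "dy": -10.6, "dz": 0.9, "hand": 0.4}
    - {"ax": 0, "ay": 0, "az": 0, "dx": -4.8, "dy": -10.6, "dz": 0.9, "hand": 0.4}
    - {"ax": 0, "ay": 0, "az": 0, "dx": -4.8, "dy": -10.6, "dz": 0.9, "hand": 0.4}
    - {"ax": 0, "ay": 0, "az": 0, "dx": -4.8, "dy": -10.6, "dz": 4, "hand": 0.4}
    - {"ax": 0, "ay": 0, "az": 0, "dx": -4.8, "dy": -10.6, "dz": 7, "hand": 0.4}
    - {"ax": 0, "ay": 0, "az": 0, "dx": -4.8, "dy": -10.6, "dz": 9.5, "hand": 0.4}
    - {"ax": 0, "ay": 0, "az": 0, "dx": -4.8, "dy": -10.6, "dz": 11.4, "hand": 0.4}
    - {"ax": 0, "ay": 0, "az": 0, "dx": -4.8, "dy": -10.6, "dz": 11.4, "hand": 0.4}

```text
clock: 2.1
eef_pos: [548.7, 144.3, 82.8]
tool_rot: [3.14, -0.006, -2.9]
force: [-0.2, 0.2, -0.8]
width: 51.2
gripper_force: 0.0
```

```bash
python3 - <<'E'
from mv import *
import cv2
go(rk(-29,-62),83,'r')
d=get_image('scene');cv2.imwrite('pics/g1.png',cv2.resize(np.array(d['pixels'])[100:210,150:290,::-1],(700,550),interpolation=cv2.INTER_CUBIC))
E
```

```text
t 2.1 pos [548.7 144.3  82.8] F [-0.2  0.2 -0.8] w 51.2 -> d [-0.29 -0.46 -0.03] a [ 0.001 -0.006  0.003]
```

View pics/g1.png

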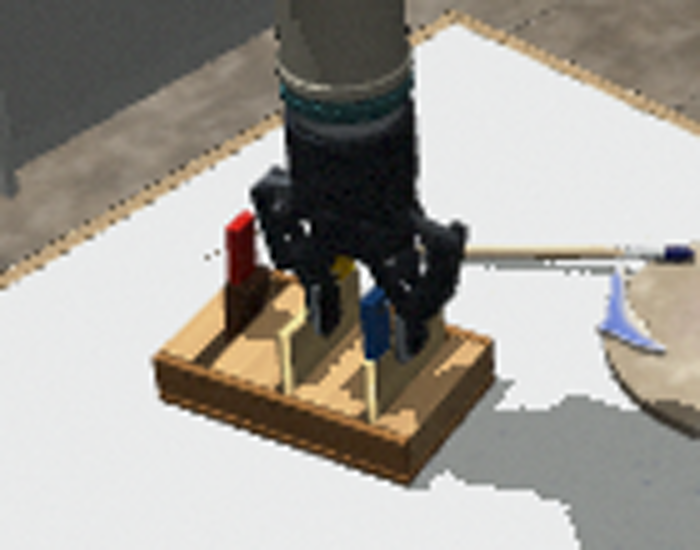

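Emit:
send_rows:
  series:
    - {"ax": 0, "ay": 0, "az": 0, "dx": 0, "dy": 0, "dz": 0, "hand": 0.4}
    - {"ax": 0, "ay": 0, "az": 0, "dx": 0, "dy": 0, "dz": 0, "hand": 0.4}
    - {"ax": 0, "ay": 0, "az": 0, "dx": 0, "dy": 0, "dz": 0, "hand": 0.7}
    - {"ax": 0, "ay": 0, "az": 0, "dx": 0, "dy": 0, "dz": 0, "hand": 0.7}

```text
clock: 2.55
eef_pos: [552.4, 142.3, 85.7]
tool_rot: [3.141, 0.001, -2.904]
force: [-0.7, 0.4, -0.4]
width: 26.0
gripper_force: 0.0
```

```bash
python3 - <<'E'
from mv import *
go(rk(-29,-62),83,'r')
q=lambda X:(proj('scene',X,p[14:16])-[150,100]+.5)*5-.5
s=read_state();print(q(s['eef_pos']),q([*rk(-29,-62),83]),q([*rk(-29,-62),78]))
E
```

```text
t 2.55 pos [552.4 142.3  85.7] F [-0.7  0.4 -0.4] w 26.0 -> d [ 0.02 -0.18  0.27] a [ 0.     0.001 -0.001]
[375.86895439 342.68524167] [378.54614371 347.09229196] [379.08829046 353.35963558]
```

Emit:
send_rows:
  series:
    - {"ax": 0, "ay": 0, "az": 0, "dx": 0, "dy": -0.15, "dz": 0.25, "hand": 0.7}
    - {"ax": 0, "ay": 0, "az": 0, "dx": 0, "dy": -0.15, "dz": 0.25, "hand": 1}
    - {"ax": 0, "ay": 0, "az": 0, "dx": 0, "dy": -0.15, "dz": 0.25, "hand": 1}
    - {"ax": 0, "ay": 0, "az": 0, "dx": 0, "dy": -0.15, "dz": 0.25, "hand": 1}
    - {"ax": 0, "ay": 0, "az": 0, "dx": 0, "dy": -0.15, "dz": 0.25, "hand": 1}
    - {"ax": 0, "ay": 0, "az": 0, "dx": 0, "dy": -0.15, "dz": 0.25, "hand": 1}
    - {"ax": 0, "ay": 0, "az": 0, "dx": 0, "dy": -0.15, "dz": 0.25, "hand": 1}
    - {"ax": 0, "ay": 0, "az": 0, "dx": 0, "dy": -0.15, "dz": 0.25, "hand": 1}

```text
clock: 3.35
eef_pos: [552.2, 140.7, 82.4]
tool_rot: [3.142, -0.0, -2.903]
force: [0.2, -0.5, -0.6]
width: 9.0
gripper_force: 58.3
```

```bash
python3 - <<'E'
from mv import *
go(rk(-29,-62),83,'r')
E
```

```text
t 3.35 pos [552.2 140.7  82.4] F [ 0.2 -0.5 -0.6] w 9.0 -> d [-0.03 -0.03 -0.06] a [ 0. -0. -0.]
```

```bash
python3 - <<'E'
from mv import *
go(cr(-29,p[3]-9),222,'c')
E
```

```text
t 3.35 pos [552.2 140.7  82.4] F [ 0.2 -0.5 -0.6] w 9.0 -> d [ 11.56 -26.83 -13.96] a [-0.    -0.     0.373]
```

Emit:
send_rows:
  series:
    - {"ax": 0, "ay": 0, "az": 0, "dx": 0, "dy": 0, "dz": -3, "hand": 1}
    - {"ax": 0, "ay": 0, "az": 0, "dx": 0, "dy": 0, "dz": -7, "hand": 1}
    - {"ax": 0, "ay": 0, "az": 0, "dx": 0, "dy": 0, "dz": -11, "hand": 1}
    - {"ax": 0, "ay": 0, "az": 0, "dx": 0, "dy": 0, "dz": -14, "hand": 1}
    - {"ax": 0, "ay": 0, "az": 0.08, "dx": 2, "dy": -4.5, "dz": -14, "hand": 1}
    - {"ax": 0, "ay": 0, "az": 0.16, "dx": 4, "dy": -9, "dz": -14, "hand": 1}
    - {"ax": 0, "ay": 0, "az": 0.24, "dx": 6, "dy": -13.5, "dz": -14, "hand": 1}
    - {"ax": 0, "ay": 0, "az": 0.32, "dx": 8, "dy": -18, "dz": -14, "hand": 1}
    - {"ax": 0, "ay": 0, "az": 0.373, "dx": 10, "dy": -22.5, "dz": -14, "hand": 1}
    - {"ax": 0, "ay": 0, "az": 0.373, "dx": 11.5, "dy": -26.8, "dz": -14, "hand": 1}

```text
clock: 4.35
eef_pos: [502.5, -148.8, 222.5]
tool_rot: [-3.141, -0.0, 3.005]
force: [0.6, 0.5, 0.2]
width: 8.8
gripper_force: 58.4
```

Emit:
send_rows:
  series:
    - {"ax": 0, "ay": 0, "az": 0, "dx": 0, "dy": 0, "dz": 0, "hand": 1}
    - {"ax": 0, "ay": 0, "az": 0, "dx": 0, "dy": 0, "dz": 0, "hand": 1}
    - {"ax": 0, "ay": 0, "az": 0, "dx": 0, "dy": 0, "dz": 0, "hand": 1}
    - {"ax": 0, "ay": 0, "az": 0, "dx": 0, "dy": 0, "dz": 0, "hand": 1}

```text
clock: 4.75
eef_pos: [504.2, -144.9, 222.4]
tool_rot: [3.141, -0.0, 3.01]
force: [-0.5, 0.9, -1.2]
width: 9.4
gripper_force: 58.5
```

```bash
python3 - <<'E'
from mv import *
go(cr(-29,p[3]-9),170,'c')
E
```

```text
t 4.75 pos [ 504.2 -144.9  222.4] F [-0.5  0.9 -1.2] w 9.4 -> d [ 0.07 -0.25  5.24] a [ 0.001 -0.     0.003]
```

Emit:
send_rows:
  series:
    - {"ax": 0, "ay": 0, "az": 0, "dx": 0.05, "dy": -0.25, "dz": 2, "hand": 1}
    - {"ax": 0, "ay": 0, "az": 0, "dx": 0.05, "dy": -0.25, "dz": 4, "hand": 1}
    - {"ax": 0, "ay": 0, "az": 0, "dx": 0.05, "dy": -0.25, "dz": 5.5, "hand": 1}
    - {"ax": 0, "ay": 0, "az": 0, "dx": 0.05, "dy": -0.25, "dz": 5.5, "hand": 1}
    - {"ax": 0, "ay": 0, "az": 0, "dx": 0.05, "dy": -0.25, "dz": 6.3, "hand": 1}
    - {"ax": 0, "ay": 0, "az": 0, "dx": 0.05, "dy": -0.25, "dz": 6.9, "hand": 1}
    - {"ax": 0, "ay": 0, "az": 0, "dx": 0.05, "dy": -0.25, "dz": 7.4, "hand": 1}
    - {"ax": 0, "ay": 0, "az": 0, "dx": 0.05, "dy": -0.25, "dz": 7.7, "hand": 1}
    - {"ax": 0, "ay": 0, "az": 0, "dx": 0.05, "dy": -0.25, "dz": 7.7, "hand": 1}

```text
clock: 5.65
eef_pos: [502.7, -149.2, 145.2]
tool_rot: [3.142, -0.001, 3.007]
force: [0.5, -0.0, -0.2]
width: 9.5
gripper_force: 58.6
```

```bash
python3 - <<'E'
from mv import *
import cv2
go(cr(-29,p[3]-9),90,'c')
d=get_image('scene');cv2.imwrite('pics/s1.png',cv2.resize(np.array(d['pixels'])[165:275,250:370,::-1],(654,600),interpolation=cv2.INTER_CUBIC))
E
```

```text
t 5.65 pos [ 502.7 -149.2  145.2] F [ 0.5 -0.  -0.2] w 9.5 -> d [-0.02  0.2   5.52] a [ 0.    -0.001 -0.   ]
```

View pics/s1.png

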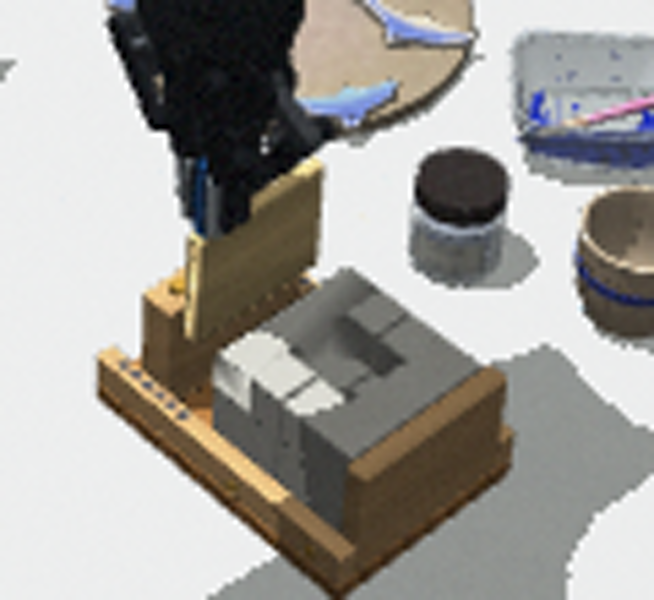

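Emit:
send_rows:
  series:
    - {"ax": 0, "ay": 0, "az": 0, "dx": 0, "dy": 0, "dz": 2, "hand": 1}
    - {"ax": 0, "ay": 0, "az": 0, "dx": 0, "dy": 0, "dz": 3.5, "hand": 1}
    - {"ax": 0, "ay": 0, "az": 0, "dx": 0, "dy": 0, "dz": 4.7, "hand": 1}
    - {"ax": 0, "ay": 0, "az": 0, "dx": 0, "dy": 0, "dz": 5.3, "hand": 1}
    - {"ax": 0, "ay": 0, "az": 0, "dx": 0, "dy": 0, "dz": 5.6, "hand": 1}
    - {"ax": 0, "ay": 0, "az": 0, "dx": 0, "dy": 0, "dz": 5.6, "hand": 1}
    - {"ax": 0, "ay": 0, "az": 0, "dx": 0, "dy": 0.2, "dz": 5.6, "hand": 1}
    - {"ax": 0, "ay": 0, "az": 0, "dx": 0, "dy": 0.3, "dz": 5.6, "hand": 1}
    - {"ax": 0, "ay": 0, "az": 0, "dx": 0, "dy": 0.3, "dz": 5.6, "hand": 1}

```text
clock: 6.6
eef_pos: [503.7, -146.0, 89.8]
tool_rot: [3.141, 0.001, 3.007]
force: [0.3, 0.5, -0.9]
width: 9.1
gripper_force: 58.5
```

```bash
python3 - <<'E'
from mv import *
go(cr(-29,p[3]-5),86.4,'c')
E
```

```text
t 6.6 pos [ 503.7 -146.    89.8] F [ 0.3  0.5 -0.9] w 9.1 -> d [0.03 0.27 0.34] a [0.    0.001 0.   ]
```

Foot about 3 mm above the floor, 3 mm from the stop. Push toward the stop, then down.

Emit:
send_rows:
  series:
    - {"ax": 0, "ay": 0, "az": 0, "dx": 0, "dy": 0.15, "dz": 0.1, "hand": 1}
    - {"ax": 0, "ay": 0, "az": 0, "dx": 0, "dy": 0.25, "dz": 0.2, "hand": 1}
    - {"ax": 0, "ay": 0, "az": 0, "dx": 0, "dy": 0.35, "dz": 0.3, "hand": 1}
    - {"ax": 0, "ay": 0, "az": 0, "dx": 0, "dy": 0.35, "dz": 0.4, "hand": 1}
    - {"ax": 0, "ay": 0, "az": 0, "dx": 0, "dy": 0.35, "dz": 0.4, "hand": 1}

```text
clock: 7.1
eef_pos: [504.1, -143.6, 86.3]
tool_rot: [-3.141, 0.001, 3.006]
force: [-1.4, -2.3, 8.7]
width: 9.3
gripper_force: 59.9
```

```bash
python3 - <<'E'
from mv import *
go(cr(-29,p[3]-5),86.4,'c')
E
```

```text
t 7.1 pos [ 504.1 -143.6   86.3] F [-1.4 -2.3  8.7] w 9.3 -> d [ 0.04  0.03 -0.01] a [-0.001  0.001 -0.001]
```

Emit:
send_rows:
  series:
    - {"ax": 0, "ay": 0, "az": 0, "dx": 0, "dy": 0, "dz": 0, "hand": 0.6}
    - {"ax": 0, "ay": 0, "az": 0, "dx": 0, "dy": 0, "dz": 0, "hand": 0.6}
    - {"ax": 0, "ay": 0, "az": 0, "dx": 0, "dy": 0, "dz": 0, "hand": 0.6}
    - {"ax": 0, "ay": 0, "az": 0, "dx": 0, "dy": 0, "dz": 0, "hand": 0.6}
    - {"ax": 0, "ay": 0, "az": 0, "dx": 0, "dy": 0, "dz": -2, "hand": 0.6}
    - {"ax": 0, "ay": 0, "az": 0, "dx": 0, "dy": 0, "dz": -5, "hand": 0.6}
    - {"ax": 0, "ay": 0, "az": 0, "dx": 0, "dy": 0, "dz": -10, "hand": 0.5}
    - {"ax": 0, "ay": 0, "az": 0, "dx": 0, "dy": 0, "dz": -10, "hand": 0.4}

```text
clock: 7.9
eef_pos: [507.7, -143.7, 190.7]
tool_rot: [-3.141, 0.011, 3.007]
force: [1.4, -0.7, 0.3]
width: 51.5
gripper_force: 0.0
```

```bash
python3 - <<'E'
from mv import *
go(rk(28.5,0),190,'r')
E
```

```text
t 7.9 pos [ 507.7 -143.7  190.7] F [ 1.4 -0.7  0.3] w 51.5 -> d [-3.72 36.64  0.07] a [-0.003  0.011 -0.373]
```

Emit:
send_rows:
  series:
    - {"ax": 0, "ay": 0, "az": -0.373, "dx": -3.7, "dy": 36.6, "dz": 0, "hand": 0.4}
    - {"ax": 0, "ay": 0, "az": -0.373, "dx": -3.7, "dy": 36.6, "dz": 0, "hand": 0.4}
    - {"ax": 0, "ay": 0, "az": -0.373, "dx": -3.7, "dy": 36.6, "dz": 0, "hand": 0.4}
    - {"ax": 0, "ay": 0, "az": -0.373, "dx": -3.7, "dy": 36.6, "dz": 0, "hand": 0.4}
    - {"ax": 0, "ay": 0, "az": -0.373, "dx": -3.7, "dy": 36.6, "dz": 0, "hand": 0.4}
    - {"ax": 0, "ay": 0, "az": -0.373, "dx": -3.7, "dy": 36.6, "dz": 0, "hand": 0.4}
    - {"ax": 0, "ay": 0, "az": -0.373, "dx": -3.7, "dy": 36.6, "dz": 0, "hand": 0.4}
    - {"ax": 0, "ay": 0, "az": -0.373, "dx": -3.7, "dy": 36.6, "dz": 0, "hand": 0.4}
    - {"ax": 0, "ay": 0, "az": -0.373, "dx": -3.7, "dy": 36.6, "dz": 0, "hand": 0.4}
    - {"ax": 0, "ay": 0, "az": -0.373, "dx": -3.7, "dy": 36.6, "dz": 0, "hand": 0.4}

```text
clock: 8.9
eef_pos: [589.1, 213.7, 184.6]
tool_rot: [-3.14, -0.002, -2.903]
force: [-0.1, -0.7, 0.1]
width: 51.9
gripper_force: 0.0
```

```bash
python3 - <<'E'
from mv import *
go(rk(28.5,0),82.5,'r')
E
```

```text
t 8.9 pos [589.1 213.7 184.6] F [-0.1 -0.7  0.1] w 51.9 -> d [-0.49 -0.03 10.21] a [-0.001 -0.002 -0.001]
```

Emit:
send_rows:
  series:
    - {"ax": 0, "ay": 0, "az": 0, "dx": -0.1, "dy": 0, "dz": 0, "hand": 0.4}
    - {"ax": 0, "ay": 0, "az": 0, "dx": -0.1, "dy": 0, "dz": 3, "hand": 0.4}
    - {"ax": 0, "ay": 0, "az": 0, "dx": -0.1, "dy": 0, "dz": 6, "hand": 0.4}
    - {"ax": 0, "ay": 0, "az": 0, "dx": -0.1, "dy": 0, "dz": 8.5, "hand": 0.4}
    - {"ax": 0, "ay": 0, "az": 0, "dx": -0.1, "dy": 0, "dz": 10.2, "hand": 0.4}
    - {"ax": 0, "ay": 0, "az": 0, "dx": -0.1, "dy": 0, "dz": 10.2, "hand": 0.6}
    - {"ax": 0, "ay": 0, "az": 0, "dx": -0.1, "dy": 0, "dz": 10.2, "hand": 0.7}
    - {"ax": 0, "ay": 0, "az": 0, "dx": -0.1, "dy": 0, "dz": 10.2, "hand": 0.7}

```text
clock: 9.7
eef_pos: [591.7, 214.6, 84.8]
tool_rot: [3.142, 0.002, -2.905]
force: [1.1, 0.0, -0.4]
width: 25.2
gripper_force: 0.0
```

```bash
python3 - <<'E'
from mv import *
go(rk(28.5,0),82.5,'r')
E
```

```text
t 9.7 pos [591.7 214.6  84.8] F [ 1.1  0.  -0.4] w 25.2 -> d [-0.2  -0.08  0.23] a [ 0.     0.002 -0.002]
```

Emit:
send_rows:
  series:
    - {"ax": 0, "ay": 0, "az": 0, "dx": -0.15, "dy": -0.05, "dz": 0.2, "hand": 0.7}
    - {"ax": 0, "ay": 0, "az": 0, "dx": -0.15, "dy": -0.05, "dz": 0.2, "hand": 1}
    - {"ax": 0, "ay": 0, "az": 0, "dx": -0.15, "dy": -0.05, "dz": 0.2, "hand": 1}
    - {"ax": 0, "ay": 0, "az": 0, "dx": -0.15, "dy": -0.05, "dz": 0.2, "hand": 1}
    - {"ax": 0, "ay": 0, "az": 0, "dx": -0.15, "dy": -0.05, "dz": 0.2, "hand": 1}
    - {"ax": 0, "ay": 0, "az": 0, "dx": -0.15, "dy": -0.05, "dz": 0.2, "hand": 1}
    - {"ax": 0, "ay": 0, "az": 0, "dx": -0.15, "dy": -0.05, "dz": 0.2, "hand": 1}

```text
clock: 10.4
eef_pos: [593.0, 215.1, 82.2]
tool_rot: [-3.142, 0.002, -2.903]
force: [0.3, -0.8, 6.2]
width: 9.6
gripper_force: 59.0
```

```bash
python3 - <<'E'
from mv import *
go(cr(29,p[3]-20),222,'c')
E
```

```text
t 10.4 pos [593.  215.1  82.2] F [ 0.3 -0.8  6.2] w 9.6 -> d [ 12.25 -36.23 -14.  ] a [0.    0.002 0.373]
```

Emit:
send_rows:
  series:
    - {"ax": 0, "ay": 0, "az": 0, "dx": 0, "dy": 0, "dz": -4, "hand": 1}
    - {"ax": 0, "ay": 0, "az": 0, "dx": 0, "dy": 0, "dz": -9, "hand": 1}
    - {"ax": 0, "ay": 0, "az": 0, "dx": 0, "dy": 0, "dz": -14, "hand": 1}
    - {"ax": 0, "ay": 0, "az": 0.06, "dx": 2, "dy": -4.5, "dz": -14, "hand": 1}
    - {"ax": 0, "ay": 0, "az": 0.13, "dx": 4, "dy": -9, "dz": -14, "hand": 1}
    - {"ax": 0, "ay": 0, "az": 0.2, "dx": 5.5, "dy": -13.5, "dz": -14, "hand": 1}
    - {"ax": 0, "ay": 0, "az": 0.26, "dx": 7, "dy": -18, "dz": -14, "hand": 1}
    - {"ax": 0, "ay": 0, "az": 0.32, "dx": 8.5, "dy": -22.5, "dz": -14, "hand": 1}
    - {"ax": 0, "ay": 0, "az": 0.373, "dx": 10, "dy": -27, "dz": -14, "hand": 1}
    - {"ax": 0, "ay": 0, "az": 0.373, "dx": 11, "dy": -31.5, "dz": -14, "hand": 1}

```text
clock: 11.4
eef_pos: [558.2, -118.6, 221.0]
tool_rot: [3.141, -0.002, 3.006]
force: [1.2, 0.4, -0.0]
width: 9.0
gripper_force: 58.5
```

```bash
python3 - <<'E'
from mv import *
go(cr(29,p[3]-20),222,'c')
E
```

```text
t 11.4 pos [ 558.2 -118.6  221. ] F [ 1.2  0.4 -0. ] w 9.0 -> d [-0.74 -4.67 -0.1 ] a [ 0.    -0.002 -0.001]
```

Emit:
send_rows:
  series:
    - {"ax": 0, "ay": 0, "az": 0, "dx": -0.7, "dy": -3, "dz": 0, "hand": 1}
    - {"ax": 0, "ay": 0, "az": 0, "dx": -0.7, "dy": -4.7, "dz": 0, "hand": 1}
    - {"ax": 0, "ay": 0, "az": 0, "dx": -0.7, "dy": -4.7, "dz": 0, "hand": 1}
    - {"ax": 0, "ay": 0, "az": 0, "dx": -0.7, "dy": -4.7, "dz": 2, "hand": 1}
    - {"ax": 0, "ay": 0, "az": 0, "dx": -0.7, "dy": -4.7, "dz": 4, "hand": 1}
    - {"ax": 0, "ay": 0, "az": 0, "dx": -0.7, "dy": -4.7, "dz": 5, "hand": 1}
    - {"ax": 0, "ay": 0, "az": 0, "dx": -0.7, "dy": -4.7, "dz": 5, "hand": 1}
    - {"ax": 0, "ay": 0, "az": 0, "dx": -0.7, "dy": -4.7, "dz": 5, "hand": 1}

```text
clock: 12.2
eef_pos: [560.7, -163.3, 171.8]
tool_rot: [3.141, 0.0, 3.008]
force: [0.3, -1.2, -0.0]
width: 9.0
gripper_force: 58.5
```

```bash
python3 - <<'E'
from mv import *
go(cr(29,p[3]-20),150,'c')
E
```

```text
t 12.2 pos [ 560.7 -163.3  171.8] F [ 0.3 -1.2 -0. ] w 9.0 -> d [ 0.12 -0.28  2.18] a [0.001 0.    0.001]
```

Emit:
send_rows:
  series:
    - {"ax": 0, "ay": 0, "az": 0, "dx": 0.1, "dy": -0.25, "dz": 0, "hand": 1}
    - {"ax": 0, "ay": 0, "az": 0, "dx": 0.1, "dy": -0.25, "dz": 1, "hand": 1}
    - {"ax": 0, "ay": 0, "az": 0, "dx": 0.1, "dy": -0.25, "dz": 1.7, "hand": 1}
    - {"ax": 0, "ay": 0, "az": 0, "dx": 0.1, "dy": -0.25, "dz": 2.3, "hand": 1}
    - {"ax": 0, "ay": 0, "az": 0, "dx": 0.1, "dy": -0.25, "dz": 2.7, "hand": 1}
    - {"ax": 0, "ay": 0, "az": 0, "dx": 0.1, "dy": -0.25, "dz": 2.7, "hand": 1}

```text
clock: 12.8
eef_pos: [558.4, -166.7, 143.5]
tool_rot: [3.141, -0.002, 3.007]
force: [0.6, -0.2, 0.1]
width: 9.2
gripper_force: 58.6
```

```bash
python3 - <<'E'
from mv import *
go(cr(29,p[3]-20),86.3,'c')
E
```

```text
t 12.8 pos [ 558.4 -166.7  143.5] F [ 0.6 -0.2  0.1] w 9.2 -> d [-0.08  0.09  5.72] a [ 0.    -0.002 -0.   ]
```

Emit:
send_rows:
  series:
    - {"ax": 0, "ay": 0, "az": 0, "dx": 0, "dy": 0.05, "dz": 2, "hand": 1}
    - {"ax": 0, "ay": 0, "az": 0, "dx": 0, "dy": 0.05, "dz": 3.5, "hand": 1}
    - {"ax": 0, "ay": 0, "az": 0, "dx": 0, "dy": 0.05, "dz": 4.6, "hand": 1}
    - {"ax": 0, "ay": 0, "az": 0, "dx": 0, "dy": 0.05, "dz": 5.2, "hand": 1}
    - {"ax": 0, "ay": 0, "az": 0, "dx": 0, "dy": 0.05, "dz": 5.4, "hand": 1}
    - {"ax": 0, "ay": 0, "az": 0, "dx": 0, "dy": 0.05, "dz": 5.4, "hand": 1}
    - {"ax": 0, "ay": 0, "az": 0, "dx": 0, "dy": 0.25, "dz": 5.4, "hand": 1}
    - {"ax": 0, "ay": 0, "az": 0, "dx": 0, "dy": 0.25, "dz": 5.4, "hand": 1}

```text
clock: 13.6
eef_pos: [559.8, -164.1, 91.0]
tool_rot: [3.141, 0.001, 3.007]
force: [-0.0, 0.6, -0.6]
width: 9.4
gripper_force: 58.6
```

```bash
python3 - <<'E'
from mv import *
go(cr(29,p[3]-15),86.3,'c')
E
```

```text
t 13.6 pos [ 559.8 -164.1   91. ] F [-0.   0.6 -0.6] w 9.4 -> d [0.03 0.31 0.47] a [0.    0.001 0.   ]
```

Emit:
send_rows:
  series:
    - {"ax": 0, "ay": 0, "az": 0, "dx": 0, "dy": 0.1, "dz": 0.2, "hand": 1}
    - {"ax": 0, "ay": 0, "az": 0, "dx": 0, "dy": 0.2, "dz": 0.35, "hand": 1}
    - {"ax": 0, "ay": 0, "az": 0, "dx": 0, "dy": 0.3, "dz": 0.45, "hand": 1}
    - {"ax": 0, "ay": 0, "az": 0, "dx": 0, "dy": 0.35, "dz": 0.5, "hand": 1}
    - {"ax": 0, "ay": 0, "az": 0, "dx": 0, "dy": 0.35, "dz": 0.5, "hand": 1}

```text
clock: 14.1
eef_pos: [559.7, -161.6, 86.2]
tool_rot: [-3.141, 0.0, 3.006]
force: [-0.5, -1.0, 6.0]
width: 9.3
gripper_force: 59.5
```

```bash
python3 - <<'E'
from mv import *
go(cr(29,p[3]-15),86.3,'c')
E
```

```text
t 14.1 pos [ 559.7 -161.6   86.2] F [-0.5 -1.   6. ] w 9.3 -> d [-0.    0.06 -0.01] a [-0.001  0.    -0.001]
```

Emit:
send_rows:
  series:
    - {"ax": 0, "ay": 0, "az": 0, "dx": 0, "dy": 0, "dz": 0, "hand": 0.6}
    - {"ax": 0, "ay": 0, "az": 0, "dx": 0, "dy": 0, "dz": 0, "hand": 0.6}
    - {"ax": 0, "ay": 0, "az": 0, "dx": 0, "dy": 0, "dz": 0, "hand": 0.6}
    - {"ax": 0, "ay": 0, "az": 0, "dx": 0, "dy": 0, "dz": 0, "hand": 0.6}
    - {"ax": 0, "ay": 0, "az": 0, "dx": 0, "dy": 0, "dz": -2, "hand": 0.6}
    - {"ax": 0, "ay": 0, "az": 0, "dx": 0, "dy": 0, "dz": -5, "hand": 0.6}
    - {"ax": 0, "ay": 0, "az": 0, "dx": 0, "dy": 0, "dz": -10, "hand": 0.5}
    - {"ax": 0, "ay": 0, "az": 0, "dx": 0, "dy": 0, "dz": -12, "hand": 0.4}
    - {"ax": 0, "ay": 0, "az": 0, "dx": 0, "dy": 0, "dz": -12, "hand": 0.4}

```text
clock: 15.0
eef_pos: [562.1, -161.6, 209.0]
tool_rot: [-3.141, 0.007, 3.007]
force: [0.1, -1.0, -0.3]
width: 51.2
gripper_force: 0.0
```

```bash
python3 - <<'E'
from mv import *
import cv2
go(rk(-1.5,54),205,'r')
a=np.array(get_image('scene')['pixels'])[:,:,::-1];b=np.array(get_image('top')['pixels'])[:,:,::-1]
o=np.zeros((600,800,3),np.uint8)
o[:,:400]=cv2.resize(a[136:196,180:220],(400,600),interpolation=cv2.INTER_CUBIC)
o[:300,400:]=cv2.resize(b[165:210,155:215],(400,300),interpolation=cv2.INTER_CUBIC)
o[300:,400:]=cv2.resize(a[195:255,265:345],(400,300),interpolation=cv2.INTER_CUBIC)
cv2.imwrite('pics/w1.png',o)
q=lambda X:((proj('scene',X,p[14:16])-[180,136]+.5)*10-.5).round()
for y0,y1 in((62.5,52.5),(52.5,52.5),(62.5,62.5)):
    print([q(W(p[6:9],(-1.5-11,y0+(y1-y0)*h/115+5*k,8+h))) for h in(70,115) for k in(-1,1)])
E
```

```text
t 15.0 pos [ 562.1 -161.6  209. ] F [ 0.1 -1.  -0.3] w 51.2 -> d [ 6.67 41.61  0.32] a [-0.002  0.007 -0.373]
[array([182., 217.]), array([156., 208.]), array([177., 106.]), array([150.,  98.])]
[array([192., 220.]), array([166., 212.]), array([177., 106.]), array([150.,  98.])]
[array([166., 212.]), array([140., 203.]), array([150.,  98.]), array([124.,  90.])]
```

View pics/w1.png

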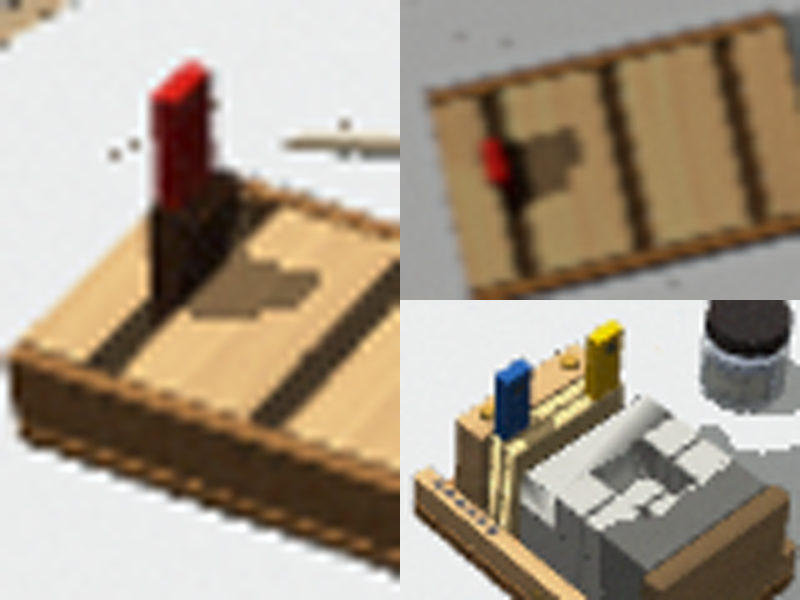

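Emit:
send_rows:
  series:
    - {"ax": 0, "ay": 0, "az": -0.373, "dx": 6.7, "dy": 41.6, "dz": 0.3, "hand": 0.4}
    - {"ax": 0, "ay": 0, "az": -0.373, "dx": 6.7, "dy": 41.6, "dz": 0.3, "hand": 0.4}
    - {"ax": 0, "ay": 0, "az": -0.373, "dx": 6.7, "dy": 41.6, "dz": 0.3, "hand": 0.4}
    - {"ax": 0, "ay": 0, "az": -0.373, "dx": 6.7, "dy": 41.6, "dz": 0.3, "hand": 0.4}
    - {"ax": 0, "ay": 0, "az": -0.373, "dx": 6.7, "dy": 41.6, "dz": 0.3, "hand": 0.4}
    - {"ax": 0, "ay": 0, "az": -0.373, "dx": 6.7, "dy": 41.6, "dz": 0.3, "hand": 0.4}
    - {"ax": 0, "ay": 0, "az": -0.373, "dx": 6.7, "dy": 41.6, "dz": 0.3, "hand": 0.4}
    - {"ax": 0, "ay": 0, "az": -0.373, "dx": 6.7, "dy": 41.6, "dz": 0.3, "hand": 0.4}
    - {"ax": 0, "ay": 0, "az": -0.373, "dx": 6.7, "dy": 41.6, "dz": 0.3, "hand": 0.4}
    - {"ax": 0, "ay": 0, "az": -0.373, "dx": 6.7, "dy": 41.6, "dz": 0.3, "hand": 0.4}

```text
clock: 16.1
eef_pos: [546.7, 265.6, 200.1]
tool_rot: [3.139, -0.003, -2.896]
force: [-0.3, 0.9, -0.4]
width: 51.0
gripper_force: 0.0
```

Emit:
send_rows:
  series:
    - {"ax": 0, "ay": 0, "az": 0, "dx": 0, "dy": 0, "dz": 0, "hand": 0.4}
    - {"ax": 0, "ay": 0, "az": 0, "dx": 0, "dy": 0, "dz": 0, "hand": 0.4}
    - {"ax": -0.09, "ay": 0, "az": 0, "dx": 0, "dy": 0, "dz": 0, "hand": 0.4}
    - {"ax": -0.09, "ay": 0, "az": 0, "dx": 0, "dy": 0, "dz": 0, "hand": 0.4}
    - {"ax": -0.09, "ay": 0, "az": 0, "dx": 0, "dy": 0, "dz": 0, "hand": 0.4}

```text
clock: 16.6
eef_pos: [549.9, 257.8, 202.3]
tool_rot: [3.053, -0.001, -2.907]
force: [0.2, 0.1, 0.5]
width: 51.2
gripper_force: 0.0
```

```bash
python3 - <<'E'
from mv import *
go(rk(-1.5,56),83,'r')
E
```

```text
t 16.6 pos [549.9 257.8 202.3] F [0.2 0.1 0.5] w 51.2 -> d [-0.25 -0.71 11.91] a [ 0.088 -0.    -0.005]
```

Emit:
send_rows:
  series:
    - {"ax": 0, "ay": 0, "az": 0, "dx": -0.2, "dy": -0.7, "dz": 2, "hand": 0.4}
    - {"ax": 0, "ay": 0, "az": 0, "dx": -0.2, "dy": -0.7, "dz": 5, "hand": 0.4}
    - {"ax": 0, "ay": 0, "az": 0, "dx": -0.2, "dy": -0.7, "dz": 8, "hand": 0.4}
    - {"ax": 0, "ay": 0, "az": 0, "dx": -0.2, "dy": -0.7, "dz": 10.3, "hand": 0.4}
    - {"ax": 0, "ay": 0, "az": 0, "dx": -0.2, "dy": -0.7, "dz": 11.6, "hand": 0.4}
    - {"ax": 0, "ay": 0, "az": 0, "dx": -0.2, "dy": -0.7, "dz": 11.6, "hand": 0.5}
    - {"ax": 0, "ay": 0, "az": 0, "dx": -0.2, "dy": -0.7, "dz": 11.6, "hand": 0.6}
    - {"ax": 0, "ay": 0, "az": 0, "dx": -0.2, "dy": -0.7, "dz": 11.6, "hand": 0.6}

```text
clock: 17.4
eef_pos: [551.4, 264.6, 87.7]
tool_rot: [3.051, 0.002, -2.903]
force: [0.3, -0.5, -0.2]
width: 34.3
gripper_force: 0.0
```

```bash
python3 - <<'E'
from mv import *
import cv2
go(rk(-1.5,56),83,'r')
a=np.array(get_image('scene')['pixels'])[:,:,::-1]
cv2.imwrite('pics/w2.png',cv2.resize(a[125:195,170:250],(640,560),interpolation=cv2.INTER_CUBIC))
q=lambda X:((proj('scene',X,p[14:16])-[170,125]+.5)*8-.5).round()
print(q(read_state()['eef_pos']))
E
```

```text
t 17.4 pos [551.4 264.6  87.7] F [ 0.3 -0.5 -0.2] w 34.3 -> d [ 0.06 -0.32  0.44] a [ 0.09   0.003 -0.   ]
[224. 221.]
```

View pics/w2.png

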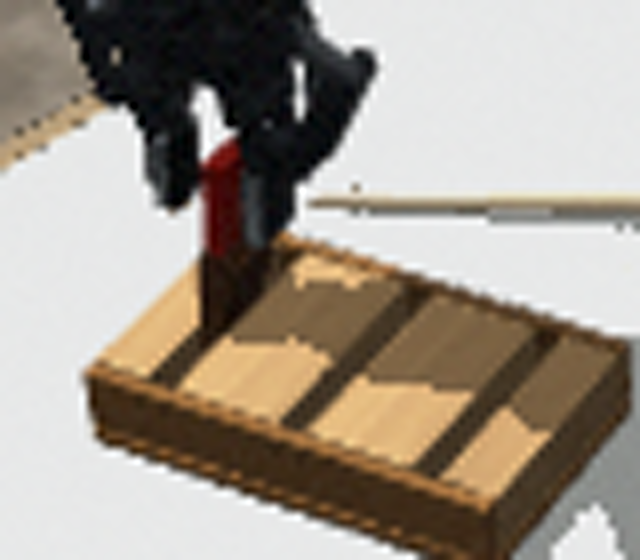

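Emit:
send_rows:
  series:
    - {"ax": 0, "ay": 0, "az": 0, "dx": 0, "dy": -0.35, "dz": 0.4, "hand": 0.6}
    - {"ax": 0, "ay": 0, "az": 0, "dx": 0, "dy": -0.35, "dz": 0.4, "hand": 0.6}
    - {"ax": 0, "ay": 0, "az": 0, "dx": 0, "dy": -0.35, "dz": 0.4, "hand": 0.75}
    - {"ax": 0, "ay": 0, "az": 0, "dx": 0, "dy": -0.35, "dz": 0.4, "hand": 0.85}
    - {"ax": 0, "ay": 0, "az": 0, "dx": 0, "dy": -0.35, "dz": 0.4, "hand": 1}
    - {"ax": 0, "ay": 0, "az": 0, "dx": 0, "dy": -0.35, "dz": 0.4, "hand": 1}
    - {"ax": 0, "ay": 0, "az": 0, "dx": 0, "dy": -0.35, "dz": 0.4, "hand": 1}
    - {"ax": 0, "ay": 0, "az": 0, "dx": 0, "dy": -0.35, "dz": 0.4, "hand": 1}

```text
clock: 18.25
eef_pos: [551.1, 262.1, 82.3]
tool_rot: [3.05, 0.001, -2.903]
force: [-1.4, 2.8, 3.9]
width: 8.9
gripper_force: 59.9
```

```bash
python3 - <<'E'
from mv import *
go(rk(-1.5,56),83,'r'); print(read_state()['torque'])
E
```

```text
t 18.25 pos [551.1 262.1  82.3] F [-1.4  2.8  3.9] w 8.9 -> d [-0.03 -0.04 -0.07] a [0.091 0.001 0.   ]
[0.80648589 0.29448252 0.0504669 ]
```

```bash
python3 - <<'E'
from mv import *
go(cr(0,p[3]-26.5),222,'c')
E
```

```text
t 18.25 pos [551.1 262.1  82.3] F [-1.4  2.8  3.9] w 8.9 -> d [ 12.26 -39.88 -17.68] a [ 0.09  -0.016  0.373]
```

Emit:
send_rows:
  series:
    - {"ax": 0, "ay": 0, "az": 0, "dx": 0, "dy": 0, "dz": -3, "hand": 1}
    - {"ax": 0, "ay": 0, "az": 0, "dx": 0, "dy": 0, "dz": -7, "hand": 1}
    - {"ax": 0, "ay": 0, "az": 0, "dx": 0, "dy": 0, "dz": -11, "hand": 1}
    - {"ax": 0, "ay": 0, "az": 0, "dx": 0, "dy": 0, "dz": -14, "hand": 1}
    - {"ax": 0.09, "ay": 0, "az": 0, "dx": 0, "dy": 0, "dz": -14, "hand": 1}
    - {"ax": 0.09, "ay": 0, "az": 0, "dx": 0, "dy": 0, "dz": -14, "hand": 1}
    - {"ax": 0.09, "ay": 0, "az": 0, "dx": 0, "dy": 0, "dz": -14, "hand": 1}

```text
clock: 18.95
eef_pos: [553.2, 248.7, 220.5]
tool_rot: [3.141, -0.002, -2.902]
force: [-0.6, 0.2, -0.7]
width: 9.3
gripper_force: 59.5
```

```bash
python3 - <<'E'
from mv import *
go(cr(0,p[3]-26.5),222,'c')
E
```

```text
t 18.95 pos [553.2 248.7 220.5] F [-0.6  0.2 -0.7] w 9.3 -> d [ 12.2  -39.96  -0.13] a [-0.    -0.002  0.374]
```

Emit:
send_rows:
  series:
    - {"ax": 0, "ay": 0, "az": 0.05, "dx": 1.2, "dy": -4, "dz": 0, "hand": 1}
    - {"ax": 0, "ay": 0, "az": 0.1, "dx": 2.4, "dy": -8, "dz": 0, "hand": 1}
    - {"ax": 0, "ay": 0, "az": 0.15, "dx": 3.7, "dy": -12, "dz": 0, "hand": 1}
    - {"ax": 0, "ay": 0, "az": 0.2, "dx": 4.9, "dy": -16, "dz": 0, "hand": 1}
    - {"ax": 0, "ay": 0, "az": 0.25, "dx": 6.1, "dy": -20, "dz": 0, "hand": 1}
    - {"ax": 0, "ay": 0, "az": 0.3, "dx": 7.3, "dy": -24, "dz": 0, "hand": 1}
    - {"ax": 0, "ay": 0, "az": 0.34, "dx": 8.5, "dy": -28, "dz": 0, "hand": 1}
    - {"ax": 0, "ay": 0, "az": 0.374, "dx": 9.8, "dy": -32, "dz": 0, "hand": 1}
    - {"ax": 0, "ay": 0, "az": 0.374, "dx": 11, "dy": -36, "dz": 0, "hand": 1}
    - {"ax": 0, "ay": 0, "az": 0.374, "dx": 12.2, "dy": -40, "dz": 0, "hand": 1}

```text
clock: 19.95
eef_pos: [528.2, -171.5, 220.2]
tool_rot: [3.141, -0.002, 3.004]
force: [0.3, -0.2, -0.9]
width: 9.1
gripper_force: 59.6
```

Emit:
send_rows:
  series:
    - {"ax": 0, "ay": 0, "az": 0, "dx": 0, "dy": 0, "dz": 0, "hand": 1}
    - {"ax": 0, "ay": 0, "az": 0, "dx": 0, "dy": 0, "dz": 1, "hand": 1}
    - {"ax": 0, "ay": 0, "az": 0, "dx": 0, "dy": 0, "dz": 2, "hand": 1}
    - {"ax": 0, "ay": 0, "az": 0, "dx": 0, "dy": 0, "dz": 3, "hand": 1}
    - {"ax": 0, "ay": 0, "az": 0, "dx": 0, "dy": 0, "dz": 4, "hand": 1}
    - {"ax": 0, "ay": 0, "az": 0, "dx": 0, "dy": 0, "dz": 4.5, "hand": 1}
    - {"ax": 0, "ay": 0, "az": 0, "dx": 0, "dy": 0, "dz": 4.5, "hand": 1}
    - {"ax": 0, "ay": 0, "az": 0, "dx": 0, "dy": 0, "dz": 4.5, "hand": 1}

```text
clock: 20.75
eef_pos: [530.1, -168.5, 176.4]
tool_rot: [-3.142, 0.0, 3.006]
force: [0.2, 0.5, -0.0]
width: 9.5
gripper_force: 59.6
```

```bash
python3 - <<'E'
from mv import *
go(cr(0,p[3]-26.5),165,'c')
E
```

```text
t 20.75 pos [ 530.1 -168.5  176.4] F [ 0.2  0.5 -0. ] w 9.5 -> d [ 0.06 -0.01  1.14] a [-0.     0.    -0.001]
```

Emit:
send_rows:
  series:
    - {"ax": 0, "ay": 0, "az": 0, "dx": 0, "dy": 0, "dz": 1, "hand": 1}
    - {"ax": 0, "ay": 0, "az": 0, "dx": 0, "dy": 0, "dz": 2, "hand": 1}
    - {"ax": 0, "ay": 0, "az": 0, "dx": 0, "dy": 0, "dz": 2.7, "hand": 1}
    - {"ax": 0, "ay": 0, "az": 0, "dx": 0, "dy": 0, "dz": 3.3, "hand": 1}
    - {"ax": 0, "ay": 0, "az": 0, "dx": 0, "dy": 0, "dz": 3.8, "hand": 1}
    - {"ax": 0, "ay": 0, "az": 0, "dx": 0, "dy": 0, "dz": 3.8, "hand": 1}

```text
clock: 21.35
eef_pos: [529.4, -168.5, 137.6]
tool_rot: [3.141, -0.001, 3.006]
force: [0.4, -0.3, -0.5]
width: 9.0
gripper_force: 59.6
```

```bash
python3 - <<'E'
from mv import *
go(cr(0,p[3]-25),124,'c')
E
```

```text
t 21.35 pos [ 529.4 -168.5  137.6] F [ 0.4 -0.3 -0.5] w 9.0 -> d [-0.02  0.16  1.36] a [ 0.    -0.001 -0.001]
```

Emit:
send_rows:
  series:
    - {"ax": 0, "ay": 0, "az": 0, "dx": 0, "dy": 0.1, "dz": 0.4, "hand": 1}
    - {"ax": 0, "ay": 0, "az": 0, "dx": 0, "dy": 0.12, "dz": 0.8, "hand": 1}
    - {"ax": 0, "ay": 0, "az": 0, "dx": 0, "dy": 0.12, "dz": 1.2, "hand": 1}
    - {"ax": 0, "ay": 0, "az": 0, "dx": 0, "dy": 0.12, "dz": 1.5, "hand": 1}
    - {"ax": 0, "ay": 0, "az": 0, "dx": 0, "dy": 0.12, "dz": 1.5, "hand": 1}

```text
clock: 21.85
eef_pos: [529.9, -167.7, 123.0]
tool_rot: [-3.141, -0.001, 3.006]
force: [-0.5, -1.6, -2.6]
width: 9.3
gripper_force: 59.6
```

Emit:
send_rows:
  series:
    - {"ax": 0, "ay": 0, "az": 0, "dx": 0, "dy": 0, "dz": 0.2, "hand": 1}
    - {"ax": 0, "ay": 0, "az": 0, "dx": 0, "dy": 0, "dz": 0.4, "hand": 1}
    - {"ax": 0, "ay": 0, "az": 0, "dx": 0, "dy": 0, "dz": 0.6, "hand": 1}
    - {"ax": 0, "ay": 0, "az": 0, "dx": 0, "dy": 0, "dz": 0.6, "hand": 1}

```text
clock: 22.25
eef_pos: [530.0, -167.6, 117.2]
tool_rot: [-3.141, -0.0, 3.006]
force: [0.3, -2.4, -1.0]
width: 9.4
gripper_force: 59.4
```

```bash
python3 - <<'E'
from mv import *
go(cr(0,p[3]-25),109.6,'c')
E
```

```text
t 22.25 pos [ 530.  -167.6  117.2] F [ 0.3 -2.4 -1. ] w 9.4 -> d [0.03 0.06 0.76] a [-0.    -0.    -0.001]
```

Emit:
send_rows:
  series:
    - {"ax": 0, "ay": 0, "az": 0, "dx": 0, "dy": 0, "dz": 0.2, "hand": 1}
    - {"ax": 0, "ay": 0, "az": 0, "dx": 0, "dy": 0, "dz": 0.4, "hand": 1}
    - {"ax": 0, "ay": 0, "az": 0, "dx": 0, "dy": 0, "dz": 0.4, "hand": 1}
    - {"ax": 0, "ay": 0, "az": 0, "dx": 0, "dy": 0, "dz": 0.4, "hand": 1}

```text
clock: 22.65
eef_pos: [530.2, -167.6, 113.3]
tool_rot: [-3.141, 0.0, 3.006]
force: [0.6, -1.9, -2.3]
width: 9.3
gripper_force: 59.5
```

Emit:
send_rows:
  series:
    - {"ax": 0, "ay": 0, "az": 0, "dx": 0, "dy": 0, "dz": 0.1, "hand": 1}
    - {"ax": 0, "ay": 0, "az": 0, "dx": 0, "dy": 0, "dz": 0.2, "hand": 1}
    - {"ax": 0, "ay": 0, "az": 0, "dx": 0, "dy": 0, "dz": 0.2, "hand": 1}
    - {"ax": 0, "ay": 0, "az": 0, "dx": 0, "dy": 0, "dz": 0.2, "hand": 1}

```text
clock: 23.05
eef_pos: [530.1, -167.5, 111.4]
tool_rot: [-3.141, 0.0, 3.006]
force: [0.7, -1.5, 0.5]
width: 9.6
gripper_force: 59.8
```

Emit:
send_rows:
  series:
    - {"ax": 0, "ay": 0, "az": 0, "dx": 0, "dy": 0, "dz": 0.1, "hand": 1}
    - {"ax": 0, "ay": 0, "az": 0, "dx": 0, "dy": 0, "dz": 0.2, "hand": 1}
    - {"ax": 0, "ay": 0, "az": 0, "dx": 0, "dy": 0, "dz": 0.2, "hand": 1}
    - {"ax": 0, "ay": 0, "az": 0, "dx": 0, "dy": 0, "dz": 0.2, "hand": 1}

```text
clock: 23.45
eef_pos: [530.0, -167.5, 109.3]
tool_rot: [-3.142, -0.0, 3.006]
force: [-0.7, -1.4, -0.3]
width: 9.3
gripper_force: 59.8
```

Emit:
send_rows:
  series:
    - {"ax": 0, "ay": 0, "az": 0, "dx": 0, "dy": 0, "dz": 0.1, "hand": 1}
    - {"ax": 0, "ay": 0, "az": 0, "dx": 0, "dy": 0, "dz": 0.2, "hand": 1}
    - {"ax": 0, "ay": 0, "az": 0, "dx": 0, "dy": 0, "dz": 0.2, "hand": 1}
    - {"ax": 0, "ay": 0, "az": 0, "dx": 0, "dy": 0, "dz": 0.2, "hand": 1}

```text
clock: 23.85
eef_pos: [530.0, -167.5, 107.3]
tool_rot: [-3.142, -0.0, 3.006]
force: [-0.2, -1.4, -0.6]
width: 9.2
gripper_force: 59.7
```

Emit:
send_rows:
  series:
    - {"ax": 0, "ay": 0, "az": 0, "dx": 0, "dy": 0, "dz": 0.1, "hand": 1}
    - {"ax": 0, "ay": 0, "az": 0, "dx": 0, "dy": 0, "dz": 0.2, "hand": 1}
    - {"ax": 0, "ay": 0, "az": 0, "dx": 0, "dy": 0, "dz": 0.2, "hand": 1}
    - {"ax": 0, "ay": 0, "az": 0, "dx": 0, "dy": 0, "dz": 0.2, "hand": 1}

```text
clock: 24.25
eef_pos: [530.2, -167.4, 106.0]
tool_rot: [3.141, 0.0, 3.006]
force: [-0.4, -1.9, 6.7]
width: 9.2
gripper_force: 60.7
```

Emit:
send_rows:
  series:
    - {"ax": 0, "ay": 0, "az": 0, "dx": 0, "dy": 0, "dz": 0.1, "hand": 1}
    - {"ax": 0, "ay": 0, "az": 0, "dx": 0, "dy": 0, "dz": 0.2, "hand": 1}
    - {"ax": 0, "ay": 0, "az": 0, "dx": 0, "dy": 0, "dz": 0.2, "hand": 1}
    - {"ax": 0, "ay": 0, "az": 0, "dx": 0, "dy": 0, "dz": 0.2, "hand": 1}

```text
clock: 24.65
eef_pos: [530.4, -167.4, 105.3]
tool_rot: [3.141, 0.001, 3.005]
force: [-3.2, 1.0, 17.6]
width: 9.1
gripper_force: 62.3
```

```bash
python3 - <<'E'
from mv import *
go(cr(0,p[3]-25),109.6,'c'); print(read_state()['torque'])
E
```

```text
t 24.65 pos [ 530.4 -167.4  105.3] F [-3.2  1.  17.6] w 9.1 -> d [ 0.07  0.03 -0.43] a [ 0.     0.001 -0.002]
[-0.41097104  0.90448802 -0.1609408 ]
```

Emit:
send_rows:
  series:
    - {"ax": 0, "ay": 0, "az": 0, "dx": 0, "dy": 0, "dz": -0.03, "hand": 1}
    - {"ax": 0, "ay": 0, "az": 0, "dx": 0, "dy": 0, "dz": -0.03, "hand": 1}
    - {"ax": 0, "ay": 0, "az": 0, "dx": 0, "dy": 0, "dz": -0.03, "hand": 1}
    - {"ax": 0, "ay": 0, "az": 0, "dx": 0, "dy": 0, "dz": -0.03, "hand": 1}
    - {"ax": 0, "ay": 0, "az": 0, "dx": 0, "dy": 0, "dz": -0.03, "hand": 1}
    - {"ax": 0, "ay": 0, "az": 0, "dx": 0, "dy": 0, "dz": -0.03, "hand": 1}

```text
clock: 25.25
eef_pos: [530.4, -167.4, 105.3]
tool_rot: [3.141, 0.001, 3.005]
force: [-3.1, -0.3, 15.1]
width: 9.3
gripper_force: 61.8
```

Emit:
send_rows:
  series:
    - {"ax": 0, "ay": 0, "az": 0, "dx": 0, "dy": 0, "dz": 0, "hand": 1}
    - {"ax": 0, "ay": 0, "az": 0, "dx": 0, "dy": 0, "dz": 0, "hand": 1}
    - {"ax": 0, "ay": 0, "az": 0, "dx": 0, "dy": 0, "dz": 0, "hand": 1}
    - {"ax": 0, "ay": 0, "az": 0, "dx": 0, "dy": 0, "dz": 0, "hand": 1}
    - {"ax": 0, "ay": 0, "az": 0, "dx": 0, "dy": 0, "dz": 0, "hand": 1}

```text
clock: 25.75
eef_pos: [530.4, -167.4, 105.3]
tool_rot: [3.141, 0.001, 3.005]
force: [-3.2, 0.2, 14.5]
width: 9.6
gripper_force: 61.8
```

Steady at about 15 N, wedge tight at the expected depth with two shims.

```bash
python3 -c "
from cell import *
print(finish_job())"
```

```text
the job is handed in; nothing more can be done
None
```

I handed the job in at 25.8 s: both shims stand against the end stop and the wedge is pressed down tight at about 15 N, still held by its tab. I judge the seam shut from the force and the wedge depth (within about 4 mm of predicted), because I had no picture left to check it. The jar, cup and elephant were left alone.

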